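# Make up two fossil-cleaning job trays

## Task

Make up the two job trays from the stock on the bench: the tray that holds the vertebra gets the narrow brush and the small jar, and the tray that holds the piece of rock gets the chisel and the rubber blower. Lay each tool flat, lengthwise and centred in its tray's long lane; in the middle of the empty bay set the jar upright, or lay the blower's bulb with the nozzle lengthwise of the tray. Leave the wide brush where it is.

Things in the scene. Friction and masses are not known exactly. Their poses are not given: they have to be found in the camera images.
- tray_vertebra: Fixed plywood tray holding a brown fossil vertebra (fixed, 38 mm tall) at its far right. 196 mm along x (away from the robot), 129 along y (left), floor top 13 mm above the table, outer walls 8 and inner 5 mm above it, 3 thick. Origin: centre of its underside, on the table. At its left the tool lane, 190 (x) by 60 (y) clear, centre x 0, y +31.5. At its right, nearest the robot, the empty bay, 100 (x) by 60 (y), centre x -45, y -31.5.
- tray_rock: Fixed plywood tray holding a grey piece of rock (fixed, 22 mm tall) at its far right. 196 mm along x (away from the robot), 129 along y (left), floor top 13 mm above the table, outer walls 8 and inner 5 mm above it, 3 thick. Origin: centre of its underside, on the table. At its left the tool lane, 190 (x) by 60 (y) clear, centre x 0, y +31.5. At its right, nearest the robot, the empty bay, 100 (x) by 60 (y), centre x -45, y -31.5.
- chisel_mid (a point): Chisel with a round wooden handle and a steel blade, lying on the table, 169 mm long along its y axis and 12 to 17 mm across (x), 60 g. The point is its centre, half-way along, 6 mm above its underside; grasp it there, closing along x.
- narrow_brush_mid (a point): Narrow flat brush with a blue handle and dark bristles, lying on the table, 150 mm long along its y axis, 26 mm across (x) at its widest, 19 mm where it is grasped, 16 mm high, 35 g. The point is its centre, half-way along, about 7 mm above the table as it lies; grasp it there, closing along x.
- blower_bulb (a point): Black rubber dust blower lying on the table: a bulb about 50 mm round with a tapering nozzle, 112 mm long, 50 g. The point is the bulb's middle, 21 mm above its underside; the nozzle points along -y, its tip 81 mm away, and passes above tray walls. To the touch it is a firm block 38 (x) by 62 (y) by 42 mm high about this point: grasp it closing along x.
- jar_mid (a point): Small round amber glass jar with a white lid, standing, 44 mm across, 50 mm high, 90 g. The point is its centre, 25 mm above its underside; z points up through the lid.
- wide_brush: Bystander: wide flat brush with a wooden handle and pale bristles, 168 x 42 x 15 mm, lying on the table beyond the trays. Origin at its middle on the underside, y along it.
There are look-alikes about, which are no part of the job. What is shaped like the part that bears narrow_brush_mid but orange is not meant.

How it is judged (in metres and radians):
At the end, for the whole second after the job is handed in: Brush and chisel flat in their lanes, within 0.3 rad of lengthwise, within 28 mm (chisel 20) along and 24 mm across of the lane's centre; jar upright in its bay, within 32 and 12 mm of the centre; blower level and lengthwise (0.4 rad) in its bay, bulb within 25 and 15 mm of the centre; all at rest (x of narrow_brush_mid in the frame of tray_vertebra between -0.028 and 0.028 m and y of narrow_brush_mid in the frame of tray_vertebra between 0.0075 and 0.0555 m and z of narrow_brush_mid in the frame of tray_vertebra below 0.027 m and angle between narrow_brush_mid's own y axis and vertical between 1.45 and 1.69 rad and angle between the y axis of narrow_brush_mid and the x axis of tray_vertebra, either way round below 0.3 rad and x of chisel_mid in the frame of tray_rock between -0.02 and 0.02 m and y of chisel_mid in the frame of tray_rock between 0.0075 and 0.0555 m and z of chisel_mid in the frame of tray_rock below 0.025 m and angle between chisel_mid's own y axis and vertical between 1.45 and 1.69 rad and angle between the y axis of chisel_mid and the x axis of tray_rock, either way round below 0.3 rad and x of jar_mid in the frame of tray_vertebra between -0.077 and -0.013 m and y of jar_mid in the frame of tray_vertebra between -0.0435 and -0.0195 m and z of jar_mid in the frame of tray_vertebra below 0.041 m and angle between each of jar_mid, blower_bulb's own z axis and vertical below 0.15 rad and x of blower_bulb in the frame of tray_rock between -0.07 and -0.02 m and y of blower_bulb in the frame of tray_rock between -0.0465 and -0.0165 m and z of blower_bulb in the frame of tray_rock below 0.038 m and angle between the y axis of blower_bulb and the x axis of tray_rock, either way round below 0.4 rad and linear speed of each of chisel, narrow_brush, blower, jar below 0.02 m/s and angular speed of each of chisel, narrow_brush, blower, jar below 0.3 rad/s); the robot touches nothing.
It fails at once if the wide brush was moved (more than 20 mm) (distance of wide_brush from where it was at the start of the episode above 0.02 m).
It also fails if it takes over 128 s, if anything falls off the work surface, if the arm or the gripper's body presses on something with over 40 N, if the wrist force passes 120 N, or if a joint passes its speed limit or range.

## Robot

A 6-joint arm with a two-finger parallel gripper is mounted at the origin on the work surface; the furniture and walls round the work are solid. World frame = base frame: x ahead of the robot, y to its left, z up, the work surface at z = 0. Lengths are in mm, angles in rad, forces in N, time in s.
With the tool pointing down it reaches from about 300 to 775 mm from the base axis. Payload 14.6 kg.
Tool frame: the origin (TCP) lies at the very end of the fingers, on their centre line; the grasp point (between the pads) lies 19 mm behind it; z points along the fingers, y is the line along which they close (so a half turn about z gives the same grasp; the last joint's range is limited). The gripper opens to 94 mm and grips with 3 to 60 N. Pads are 16 mm wide; open, the fingers measure 119 mm over their backs; the gripper's body (75 mm by 177 mm) begins 78 mm behind the grasp point.
Start: joints at [-1.297, 0.3, 1.521, -0, 1.321, -0.067], TCP at [183.825, -518.36, 205.446] pointing down, gripper open.
Joint ranges: [-3.03, 3.03], [-0.79, 2.21], [0.23, 2.52], [-1.04, 4.18], [0, 3.07], [-2.55, 2.55]. Speed limits (rad/s): [2.22, 2.22, 2.57, 3.14, 3.14, 3.14].

## Interface

Orientations are given as [roll, pitch, yaw] about the fixed x, y, z axes, in that order (R = Rz(yaw) Ry(pitch) Rx(roll)).
In Python, from cell import manip, optics gives the robot as it stands.
- The arm moves only by the shell command python3 -m crank 'ROWS' [FORCE]. ROWS is JSON, a list of rows, each a list of 7 numbers: the opening in per cent of the stroke, from 0 (shut) to 100 (fully open), then the shift along the tool's x, y, z in mm, then the turn, a rotation vector about the tool's x, y, z in rad. A call has 1 to 10 rows; each row is the pose to reach, as a shift and turn from the pose commanded when the call began, along the tool's axes at that moment; what a row does not reach only later rows make up. A row lasts 1/10 s, in which the tool goes at most 50 mm and 8.59 degrees, less where a joint would pass 70% of its speed; a pose out of reach is approached as far as the arm can. A call with a gripper value outside its range is refused whole. The fingers move at their own pace and stop on an object; FORCE is the grip in N (left out, the last holds). Time passes only in rows, so rows that repeat a pose let the fingers close. It gives the time, the measured TCP pose, the force, the opening and the grip force at its end, in the units of the state.
- manip.read_state(): the state, without advancing time (a new reading comes with each control period).
- optics.camera(name): name is "scene" or "top" or "wrist"; returns (picture, depth): 480x640x3 uint8, red, green, blue; 480x640 float32, mm along the optical axis (not along the pixel's ray), 0 where there is no reading.
- optics.calibration(name): a dict with "camera_matrix" (3x3 intrinsics, pixels), "R" (3x3) and "t" (3): a world point X has camera coordinates R X + t. Camera axes: x right, y down, z forward; pixel columns grow to the right and rows downward; lengths in mm; the calibration is good to about 2 mm. A picture is of the moment at which its call begins: read the wrist's pose just before it. calibration takes no time and is no camera call; for the wrist camera it gives the pose at the moment of the call.
- manip.sign_off(): hands the job in; it is judged then, once.
The state is a dict: "clock": time; "joints": joint angles; "qd": joint speeds; "effort": joint torques, N m; "eef_pos": TCP position; "eef_rot": TCP orientation; "wrist_force": force on the tool from outside, world axes, zero at the start; "moment": the same for the moment, N m; "finger_gap": finger opening in mm; "finger_force": force on a finger pad.
Only numpy, scipy, OpenCV 4.12 (cv2) and the standard library are available. Lean on these libraries where they do the work, as an engineer would, in place of code of your own. Each camera call takes 0.05 s, during which the arm holds its last target. There are 200 camera calls.

## Working session

There is one attempt and no reset: what is moved stays moved. The work goes in short steps, Python scripts to look and compute and a shell command to move; the robot and the scene stay as the last step left them, time stands still between calls to the robot, and variables do not carry over. Pictures are saved under pics/ and viewed, at most 14 in all, crops included, and the job is handed in when it is done.

```bash
ls; mkdir -p pics; python3 - <<'E'
from cell import manip, optics
import cv2,numpy as np
print(manip.read_state())
for n in("top","scene"):
    p,d=optics.camera(n); cv2.imwrite(f"pics/{n}0.png",p[:,:,::-1]); np.savez(f"{n}0.npz",p=p,d=d)
    c=optics.calibration(n); print(n,c, np.median(d))
E
```

```text
pics
{'clock': 0.0, 'joints': array([-1.29663799e+00,  3.00443384e-01,  1.52159623e+00,  4.00489566e-06,
        1.32068760e+00, -6.66052507e-02]), 'qd': array([-0.00026204, -0.00012355, -0.00049287,  0.00109267, -0.00186075,
        0.00018069]), 'effort': array([ 9.37603181e-04, -5.31809020e+01, -3.52734375e+01,  7.08449632e-02,
        2.43866479e-02, -7.94778293e-05]), 'eef_pos': array([ 183.73719729, -518.12013059,  204.89512229]), 'eef_rot': array([-3.14046086e+00, -7.93826880e-05,  3.40762551e-01]), 'wrist_force': array([-0.20451141,  0.1532098 ,  0.47421904]), 'moment': array([ 0.03353995,  0.04449919, -0.04775053]), 'finger_force': 0.0, 'finger_gap': 94.01027333763838}
top {'camera_matrix': array([[505.34293622,   0.        , 322.57099321],
       [  0.        , 505.34293622, 239.70237686],
       [  0.        ,   0.        ,   1.        ]]), 'R': array([[ 0.02707544, -0.99932595,  0.02479041],
       [-0.98396003, -0.03101703, -0.17567186],
       [ 0.17632237, -0.01963638, -0.98413659]]), 't': array([ 211.52508785,  591.94144492, 1122.22415826])} 1135.5
scene {'camera_matrix': array([[463.67326199,   0.        , 320.14577402],
       [  0.        , 463.67326199, 236.08150653],
       [  0.        ,   0.        ,   1.        ]]), 'R': array([[-0.566224  , -0.8240814 ,  0.01673973],
       [-0.48589368,  0.31731346, -0.81438289],
       [ 0.66580606, -0.46925687, -0.58008644]]), 't': array([540.51402202, 233.82367626, 807.75175419])} 868.89905
```

View pics/top0.png

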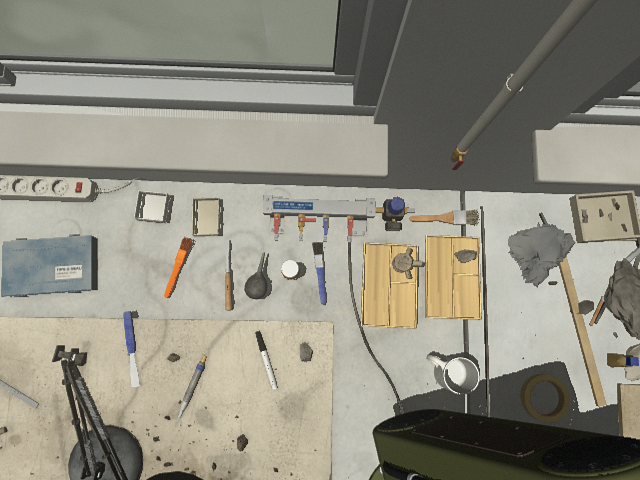

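View pics/scene0.png

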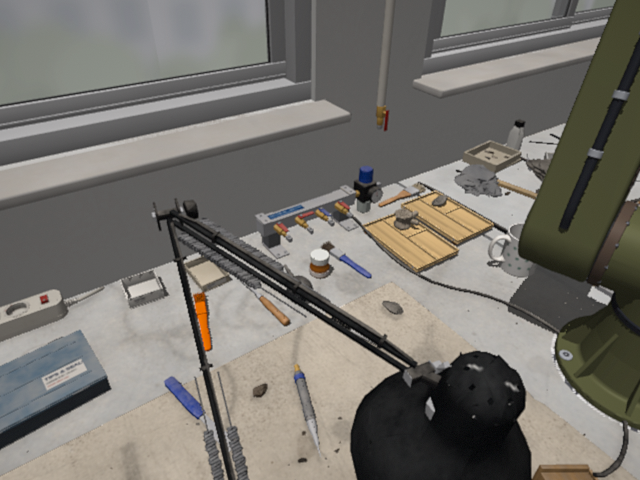

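The top view shows the robot base towards (417,506), x pointing up the image.
- Trays: vertebra tray at (390,285), rock tray at (453,278).
- Narrow brush: the blue one with dark bristles at (320,272). Look-alikes are the orange brush (180,268), the blue scraper (130,345) and the wide wooden brush (447,217).
- Chisel: (229,280). Look-alikes are the marker (265,360) and the pen tool (195,385).
- Jar: (291,270). Look-alike is the mug (460,372).
- Blower: (257,285). Look-alikes are the stones (306,352).

I'll check these choices in one close crop.

```bash
cat > h.py <<'E'
import numpy as np,cv2
from cell import manip, optics
def world(d,c):
    K=c["camera_matrix"];v,u=np.mgrid[:480,:640]
    X=np.stack([(u-K[0,2])/K[0,0]*d,(v-K[1,2])/K[1,1]*d,d],-1)
    return (X-c["t"])@c["R"]
def ray(u,v,c,z):
    K=c["camera_matrix"];r=c["R"].T@np.linalg.inv(K)@np.array([u,v,1.]);o=-c["R"].T@c["t"]
    return (o+r*(z-o[2])/r[2])
E
python3 - <<'E'
from h import *
f=np.load("top0.npz");p,d=f["p"],f["d"];c=optics.calibration("top")
cv2.imwrite("pics/crop0.png",cv2.resize(p[190:335,212:492,::-1],None,fx=2.8,fy=2.8,interpolation=cv2.INTER_CUBIC))
W=world(d,c)
print("table z",np.median(W[255:300,205:218,2]),np.median(W[300:315,335:345,2]))
hsv=cv2.cvtColor(p,cv2.COLOR_RGB2HSV);Z=W[...,2]
def rep(n,m,box):
    u0,v0,u1,v1=box;M=np.zeros(Z.shape,bool);M[v0:v1,u0:u1]=m[v0:v1,u0:u1]
    P=W[M];r=cv2.minAreaRect(P[:,:2].astype(np.float32));
    b=cv2.boxPoints(r);print(n,len(P),"rect",np.round(r[0]),np.round(r[1]),"corn",np.round(b).tolist(),"zmax",np.round(np.percentile(P[:,2],[50,98])))
H=Z>5
rep("chisel",H,(218,235,240,315));rep("blower",H,(242,248,275,303));rep("jar",H,(278,255,304,284));rep("brush",H,(308,238,331,308))
wood=(Z>7)
rep("trayV",wood,(360,240,421,335));rep("trayR",wood,(424,234,482,325));rep("wide",H,(408,206,481,226))
for n,b in(("vert",(392,240,421,276)),("rock",(452,245,482,266))):rep(n,Z>24,b)
rep("manifold",Z>10,(262,190,415,243)); rep("hose",Z>5,(345,240,360,330))
E
```

```text
table z 0.04655503766361357 -0.11256200213584322
chisel 396 rect [457. 403.] [313. 131.] corn [[295.0, 352.0], [379.0, 252.0], [619.0, 453.0], [534.0, 554.0]] zmax [13. 20.]
blower 567 rect [458. 352.] [235. 103.] corn [[330.0, 343.0], [379.0, 252.0], [586.0, 362.0], [537.0, 453.0]] zmax [39. 52.]
jar 313 rect [465. 291.] [184.  48.] corn [[371.0, 299.0], [379.0, 252.0], [560.0, 283.0], [551.0, 331.0]] zmax [49. 55.]
brush 480 rect [488. 231.] [218.  48.] corn [[379.0, 252.0], [380.0, 204.0], [598.0, 211.0], [597.0, 258.0]] zmax [11. 68.]
trayV 4630 rect [481. 125.] [245. 217.] corn [[368.0, 7.0], [585.0, -3.0], [595.0, 243.0], [378.0, 252.0]] zmax [14. 50.]
trayR 4572 rect [500.  53.] [206. 418.] corn [[379.0, 252.0], [417.0, -164.0], [622.0, -146.0], [584.0, 270.0]] zmax [14. 31.]
wide 678 rect [565.  77.] [118. 496.] corn [[379.0, 252.0], [653.0, -162.0], [751.0, -97.0], [477.0, 317.0]] zmax [11. 72.]
vert 390 rect [472. 123.] [ 78. 315.] corn [[336.0, 211.0], [552.0, -18.0], [609.0, 35.0], [393.0, 265.0]] zmax [48. 55.]
rock 182 rect [485.  56.] [ 43. 443.] corn [[379.0, 252.0], [551.0, -156.0], [591.0, -139.0], [419.0, 269.0]] zmax [  29. 1203.]
manifold 3386 rect [612. 236.] [285. 371.] corn [[379.0, 252.0], [657.0, 6.0], [846.0, 220.0], [568.0, 466.0]] zmax [ 79. 127.]
hose 289 rect [464. 164.] [103. 223.] corn [[342.0, 156.0], [550.0, 76.0], [587.0, 172.0], [379.0, 252.0]] zmax [39. 69.]
```

View pics/crop0.png

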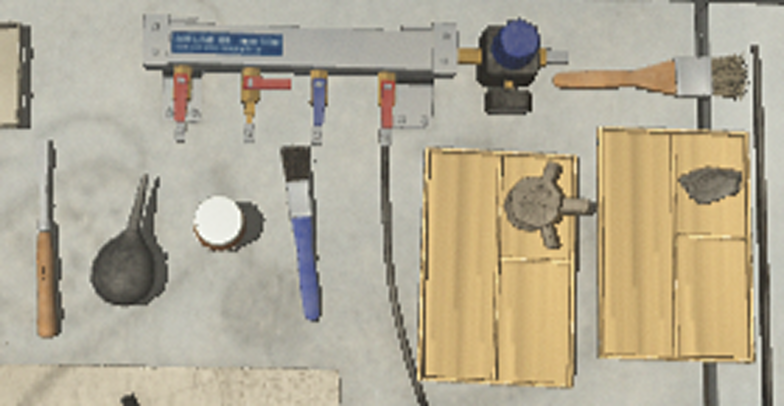

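The crop confirms the choices. Chisel: (50,240) in the crop; blower: bulb (122,270), nozzle up; jar: (218,222); blue brush with dark bristles: (303,235). The vertebra is in the left tray at (540,205) and the rock in the right tray at (710,183). Next I'll repeat the measurement without the invalid depth pixels.

```bash
python3 - <<'E'
from h import *
f=np.load("top0.npz");p,d=f["p"],f["d"];c=optics.calibration("top")
d=cv2.medianBlur(d,3);W=world(d,c);Z=W[...,2];ok=(d>300)&(Z<200)
def rep(n,m,box):
    u0,v0,u1,v1=box;M=np.zeros(Z.shape,np.uint8);M[v0:v1,u0:u1]=(m&ok)[v0:v1,u0:u1]
    k,l,s,_=cv2.connectedComponentsWithStats(M);M=l==1+np.argmax(s[1:,4])
    P=W[M];r=cv2.minAreaRect(P[:,:2].astype(np.float32));q=P[:,:2]-P[:,:2].mean(0)
    e=np.linalg.svd(q,full_matrices=False)[2][0]
    b=cv2.boxPoints(r);print(n,len(P),"rect",np.round(r[0]),np.round(r[1]),"axis deg",round(np.degrees(np.arctan2(e[1],e[0]))%180,1),"corn",np.round(b).tolist(),"z",np.round(np.percentile(P[:,2],[50,98])))
H=Z>4
rep("chisel",H,(218,235,240,315));rep("bulb",Z>15,(242,248,275,303));rep("blower",H,(242,248,275,303));rep("jar",Z>42,(278,255,304,284));rep("brush",H,(308,242,331,308))
rep("trayV",(Z>8),(360,240,421,335));rep("trayR",Z>8,(424,234,482,325));rep("wide",H,(408,206,481,226))
rep("vert",Z>24,(392,240,424,280));rep("rock",Z>24,(452,245,482,266))
rep("manifold",Z>10,(262,190,385,243)); rep("hose",Z>4,(345,240,365,330))
rep("regul",Z>30,(375,190,412,243))
def P(x,y,z=0): return np.round(ray(212+(x+.5)/2.8-.5,190+(y+.5)/2.8-.5,c,z)[:2])
for n,a in {"V":[(425,149),(577,156),(572,387),(420,381)],"R":[(599,127),(746,132),(753,361),(599,356)]}.items():
    print(n,[P(*q,20).tolist() for q in a])
print("brush ends",P(296,147,8),P(314,318,8),"chisel",P(50,142,6),P(48,336,6),"blow",P(145,176,20),P(123,270,30),P(121,305,10))
E
```

```text
chisel 376 rect [504. 452.] [170.  18.] axis deg 5.6 corn [[418.0, 452.0], [420.0, 434.0], [589.0, 453.0], [587.0, 470.0]] z [13. 17.]
bulb 536 rect [500. 382.] [105.  49.] axis deg 172.2 corn [[446.0, 403.0], [449.0, 355.0], [554.0, 361.0], [551.0, 409.0]] z [39. 50.]
blower 550 rect [503. 385.] [111.  54.] axis deg 172.2 corn [[446.0, 408.0], [449.0, 354.0], [560.0, 362.0], [556.0, 416.0]] z [39. 50.]
jar 237 rect [517. 303.] [37. 39.] axis deg 40.6 corn [[499.0, 322.0], [499.0, 283.0], [536.0, 283.0], [536.0, 323.0]] z [50. 51.]
brush 449 rect [515. 233.] [147.  24.] axis deg 7.6 corn [[440.0, 236.0], [443.0, 213.0], [589.0, 230.0], [586.0, 253.0]] z [11. 15.]
trayV 4634 rect [486.  67.] [133. 203.] axis deg 178.9 corn [[383.0, 3.0], [586.0, -2.0], [589.0, 131.0], [386.0, 136.0]] z [14. 49.]
trayR 4575 rect [513. -82.] [197. 131.] axis deg 0.4 corn [[415.0, -17.0], [415.0, -148.0], [612.0, -147.0], [612.0, -17.0]] z [13. 29.]
wide 651 rect [657. -66.] [ 36. 165.] axis deg 92.4 corn [[635.0, 16.0], [644.0, -149.0], [680.0, -148.0], [671.0, 18.0]] z [11. 15.]
vert 401 rect [542.  30
[... 183 characters left out ...]
5.0, -140.0], [580.0, -136.0], [572.0, -86.0]] z [29. 34.]
manifold 2703 rect [630. 228.] [284. 102.] axis deg 91.4 corn [[579.0, 86.0], [681.0, 86.0], [681.0, 369.0], [579.0, 370.0]] z [78. 84.]
hose 549 rect [487. 149.] [206.  44.] axis deg 7.4 corn [[384.0, 170.0], [384.0, 126.0], [591.0, 128.0], [590.0, 173.0]] z [18. 64.]
regul 742 rect [644.  69.] [86. 66.] axis deg 38.2 corn [[610.0, 27.0], [676.0, 25.0], [679.0, 111.0], [612.0, 113.0]] z [ 89. 127.]
V [[586.0, 131.0], [584.0, 1.0], [390.0, 6.0], [392.0, 132.0]]
R [[610.0, -18.0], [610.0, -145.0], [416.0, -145.0], [416.0, -17.0]]
brush ends [587. 240.] [441. 221.] chisel [585. 451.] [420. 443.] blow [556. 367.] [475. 380.] [448. 383.]
```

```bash
cat > t.py <<'E'
import sys
from h import *
from scipy.spatial.transform import Rotation as Ro
s=manip.read_state();R=Ro.from_euler('xyz',s["eef_rot"])
print(round(float(s["clock"]),1),"at",np.round(s["eef_pos"],1),np.round(s["eef_rot"],3),"gap",round(s["finger_gap"],1))
for a in sys.argv[1:]:
    x,y,z,w=map(float,a.split(','))
    print(a,"->",np.round(R.inv().apply(np.array([x,y,z])-s["eef_pos"]),1),np.round((R.inv()*Ro.from_euler('xyz',[np.pi,0,w])).as_rotvec(),3))
E
python3 t.py 514,231,130,.13
```

```text
0.1 at [ 183.8 -518.2  205. ] [-3.141 -0.     0.341] gap 93.8
514,231,130,.13 -> [ 561.7 -595.6   75.6] [-0.001  0.     0.211]
```

```bash
python3 -m crank '[[50,34,-36,0,0,0,0.01],[50,68,-72,0,0,0,0.03],[50,102,-108,0,0,0,0.05],[50,136,-144,0,0,0,0.07],[50,170,-180,0,0,0,0.09],[50,204,-216,0,0,0,0.1],[50,238,-252,0,0,0,0.12],[50,272,-288,0,0,0,0.14],[50,306,-324,0,0,0,0.16],[50,340,-360,0,0,0,0.18]]' 30; python3 t.py 514,231,130,.13
```

```text
clock: 1.1
eef_pos: [384.2, -63.4, 205.6]
eef_rot: [3.141, -0.0, 0.16]
wrist_force: [1.2, -0.3, -0.2]
finger_gap: 46.9
finger_force: 0.0
1.1 at [384.2 -63.4 205.6] [ 3.141 -0.     0.16 ] gap 46.9
514,231,130,.13 -> [ 175.  -270.    75.6] [ 0.   -0.    0.03]
```

```bash
python3 -m crank '[[50,24,-37,10,0,0,0.01],[50,48,-74,20,0,0,0.02],[50,72,-111,30,0,0,0.03],[50,96,-148,40,0,0,0.03],[50,120,-185,50,0,0,0.03],[50,144,-222,60,0,0,0.03],[50,165,-255,70,0,0,0.03],[50,175,-270,75,0,0,0.03],[50,175,-270,75,0,0,0.03]]'; python3 t.py 514,231,4,.13;  python3 - <<'E'
from h import *
p,d=optics.camera("wrist");cv2.imwrite("pics/w1.png",p[:,:,::-1]);c=optics.calibration("wrist")
hsv=cv2.cvtColor(p,cv2.COLOR_RGB2HSV);m=cv2.inRange(hsv,(105,110,50),(130,255,255))
n,l,s,ce=cv2.connectedComponentsWithStats(m);i=1+np.argmax(s[1:,4]);print(s[i],ce[i])
v,u=np.where(l==i);P=np.array([ray(a,b,c,10) for a,b in zip(u[::7],v[::7])])[:,:2];print(cv2.minAreaRect(P.astype(np.float32)))
E
```

```text
clock: 2.0
eef_pos: [513.2, 230.7, 128.9]
eef_rot: [3.141, 0.002, 0.133]
wrist_force: [0.7, -0.2, 0.3]
finger_gap: 47.0
finger_force: 0.0
2.0 at [513.2 230.7 128.9] [3.141e+00 2.000e-03 1.330e-01] gap 47.0
514,231,4,.13 -> [  1.1  -0.3 124.9] [0.    0.002 0.003]
[ 307  222   20   87 1137] [317.99120493 262.10290237]
((492.1918640136719, 228.92640686035156), (64.0799331665039, 12.348845481872559), 8.551338195800781)
```

View pics/w1.png

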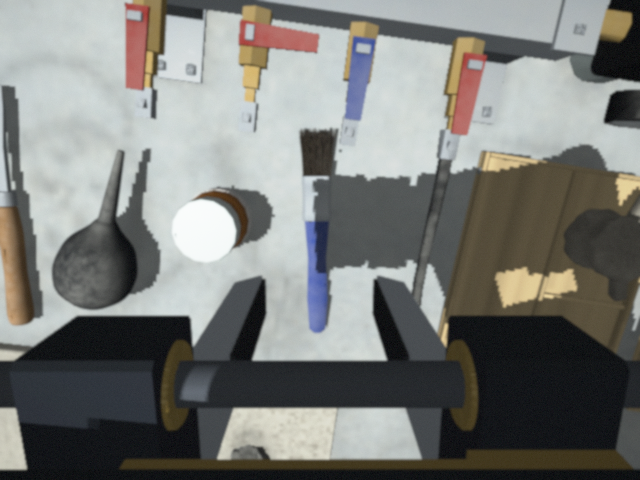

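The brush sits centred between the fingers, handle at (317,280), bristles at (318,150). Descend, grip, lift.

```bash
python3 -m crank '[[50,1,0,40,0,0,0],[50,1,0,80,0,0,0],[50,1,0,110,0,0,0],[50,1,0,125,0,0,0],[50,1,0,125,0,0,0],[0,1,0,125,0,0,0],[0,1,0,125,0,0,0],[0,1,0,125,0,0,0],[0,1,0,125,0,0,0],[0,1,0,125,0,0,0]]' 25; python3 -m crank '[[0,0,0,0,0,0,0],[0,0,0,-30,0,0,0],[0,0,0,-70,0,0,0],[0,0,0,-115,0,0,0],[0,0,0,-120,0,0,0]]'; python3 t.py 488,99,124,-.01
```

```text
clock: 3.05
eef_pos: [514.8, 229.4, 6.2]
eef_rot: [-3.141, -0.001, 0.131]
wrist_force: [-1.8, 0.3, 5.0]
finger_gap: 17.2
finger_force: 24.9
clock: 3.55
eef_pos: [516.4, 230.0, 130.9]
eef_rot: [-3.14, -0.008, 0.131]
wrist_force: [1.2, -0.6, -0.2]
finger_gap: 17.2
finger_force: 24.9
3.5 at [516.4 230.  130.9] [-3.14  -0.008  0.131] gap 17.2
488,99,124,-.01 -> [-45.4 126.2   6.3] [-0.002 -0.008  0.141]
```

```bash
python3 -m crank '[[0,-14,38,0,0,0,0.04],[0,-28,76,0,0,0,0.09],[0,-40,112,0,0,0,0.14],[0,-45,126,0,0,0,0.14],[0,-45,126,0,0,0,0.14],[0,-45,126,0,0,0,0.14]]'; python3 t.py 488,99,17,-.01;  python3 - <<'E'
from h import *
p,d=optics.camera("wrist");cv2.imwrite("pics/w2.png",p[:,:,::-1])
E
```

```text
clock: 4.15
eef_pos: [486.5, 99.1, 125.3]
eef_rot: [-3.141, 0.0, -0.009]
wrist_force: [0.5, -0.0, -1.0]
finger_gap: 17.0
finger_force: 24.9
4.2 at [486.5  99.1 125.3] [-3.141  0.    -0.009] gap 17.0
488,99,17,-.01 -> [1.500e+00 1.000e-01 1.083e+02] [-0.     0.     0.001]
```

View pics/w2.png

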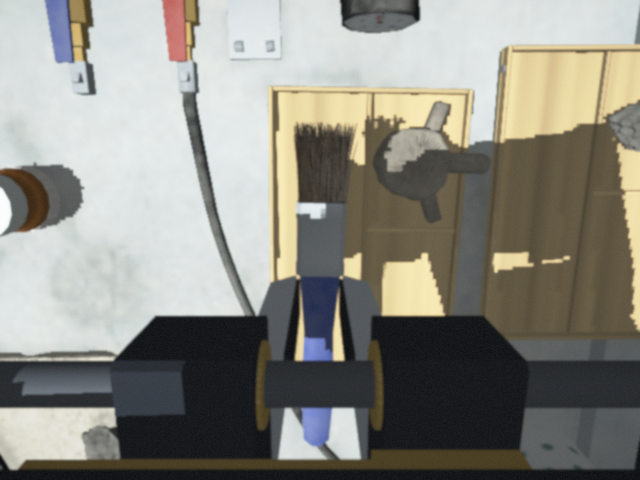

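The brush is held straight above the vertebra tray's lane (320,200). Lower and release with limited opening.

```bash
python3 -m crank '[[0,1,0,40,0,0,0],[0,1,0,75,0,0,0],[0,1,0,95,0,0,0],[0,1,0,107,0,0,0],[0,1,0,107,0,0,0],[30,1,0,107,0,0,0],[30,1,0,107,0,0,0],[30,1,0,107,0,0,0],[30,1,0,75,0,0,0],[30,1,0,40,0,0,0]]'; python3 t.py 517,303,135,0 
```

```text
clock: 5.2
eef_pos: [486.7, 98.4, 86.0]
eef_rot: [3.141, 0.002, -0.009]
wrist_force: [1.6, 1.2, -0.1]
finger_gap: 27.9
finger_force: 0.0
5.2 at [486.7  98.4  86. ] [ 3.141e+00  2.000e-03 -9.000e-03] gap 27.9
517,303,135,0 -> [  28.3 -204.9  -49.1] [ 0.     0.002 -0.009]
```

```bash
python3 -m crank '[[68,0,0,-40,0,0,0],[68,6,-40,-49,0,0,0],[68,12,-85,-49,0,0,0],[68,18,-130,-49,0,0,0],[68,24,-175,-49,0,0,0],[68,28,-205,-49,0,0,0],[68,28,-205,-49,0,0,0],[68,28,-205,-49,0,0,0]]'; python3 t.py 517,303,14,0; python3 - <<'E'
from h import *
c=optics.calibration("wrist");p,d=optics.camera("wrist");Z=world(d,c)
m=((d>0)&(abs(Z[...,2]-50)<3)).astype(np.uint8);n,l,s,ce=cv2.connectedComponentsWithStats(m);i=1+np.argmax(s[1:,4])
v,u=np.where(l==i);print(s[i],cv2.minEnclosingCircle(Z[v,u,:2].astype(np.float32)))
c=optics.calibration("top");p,d=optics.camera("top");np.savez("top1.npz",p=p,d=d)
E
```

```text
clock: 6.0
eef_pos: [516.9, 303.3, 134.4]
eef_rot: [3.141, 0.0, -0.008]
wrist_force: [0.0, -0.2, 0.0]
finger_gap: 63.8
finger_force: 0.0
6.0 at [516.9 303.3 134.4] [ 3.141  0.    -0.008] gap 63.8
517,303,14,0 -> [1.000e-01 3.000e-01 1.204e+02] [ 0.     0.    -0.008]
[ 290  218   62   61 2962] ((517.1094360351562, 303.3032531738281), 19.979108810424805)
```

```bash
python3 -m crank '[[68,0,0,40,0,0,0],[68,0,0,80,0,0,0],[68,0,0,110,0,0,0],[68,0,0,120,0,0,0],[68,0,0,120,0,0,0],[0,0,0,120,0,0,0],[0,0,0,120,0,0,0],[0,0,0,120,0,0,0],[0,0,0,120,0,0,0],[0,0,0,120,0,0,0]]' 25; python3 -m crank '[[0,0,0,-30,0,0,0],[0,0,0,-70,0,0,0],[0,0,0,-110,0,0,0],[0,0,0,-120,0,0,0]]'; python3 t.py 443,36,134,-.01
```

```text
clock: 7.1
eef_pos: [517.8, 303.4, 15.8]
eef_rot: [-3.141, -0.002, -0.009]
wrist_force: [-0.4, -1.4, 6.2]
finger_gap: 42.0
finger_force: 25.0
clock: 7.5
eef_pos: [518.6, 303.9, 139.5]
eef_rot: [-3.138, -0.006, -0.009]
wrist_force: [0.2, 0.5, 0.0]
finger_gap: 42.2
finger_force: 25.0
7.5 at [518.6 303.9 139.5] [-3.138 -0.006 -0.009] gap 42.2
443,36,134,-.01 -> [-73.2 268.6   4.2] [-0.003 -0.006  0.001]
```

```bash
python3 -m crank '[[0,-12,45,0,0,0,0],[0,-24,90,0,0,0,0],[0,-37,135,0,0,0,0],[0,-50,180,0,0,0,0],[0,-62,225,0,0,0,0],[0,-73,265,0,0,0,0],[0,-73,269,0,0,0,0],[0,-73,269,0,0,0,0]]'; python3 t.py 443,36,28,-.01; python3 - <<'E'
from h import *
p,d=optics.camera("wrist");cv2.imwrite("pics/w3.png",p[:,:,::-1])
E
```

```text
clock: 8.3
eef_pos: [441.6, 34.2, 134.3]
eef_rot: [-3.141, -0.0, -0.011]
wrist_force: [0.8, -0.2, -0.3]
finger_gap: 42.5
finger_force: 25.0
8.3 at [441.6  34.2 134.3] [-3.141 -0.    -0.011] gap 42.5
443,36,28,-.01 -> [  1.4  -1.8 106.3] [-0.    -0.    -0.001]
```

View pics/w3.png

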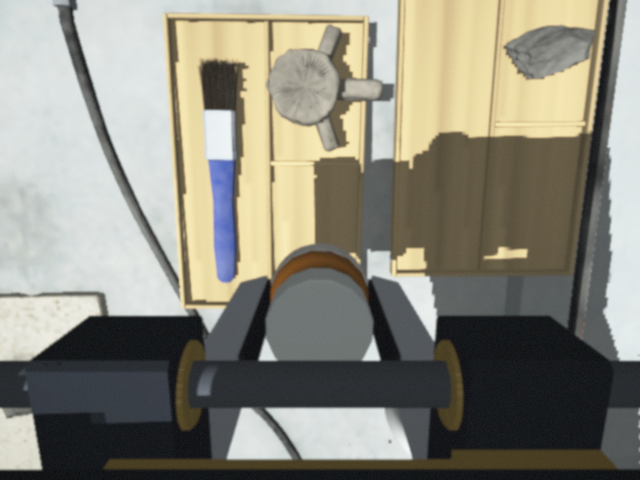

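The brush lies in its lane at (218,170), and the jar hangs over the bay, centred at column 320. Lower.

```bash
python3 -m crank '[[0,1,-2,40,0,0,0],[0,1,-2,75,0,0,0],[0,1,-2,95,0,0,0],[0,1,-2,105,0,0,0],[0,1,-2,106,0,0,0],[0,1,-2,106,0,0,0],[62,1,-2,106,0,0,0],[62,1,-2,106,0,0,0],[62,1,-2,106,0,0,0],[62,1,-2,106,0,0,0]]'; python3 -m crank '[[62,0,0,-30,0,0,0],[62,0,0,-70,0,0,0],[62,0,0,-110,0,0,0],[62,0,0,-120,0,0,0]]'; python3 t.py 477,379,140,-.138
```

```text
clock: 9.35
eef_pos: [442.9, 36.9, 28.7]
eef_rot: [-3.142, -0.001, -0.009]
wrist_force: [0.9, -0.0, 0.5]
finger_gap: 58.3
finger_force: 0.0
clock: 9.75
eef_pos: [444.2, 36.8, 152.4]
eef_rot: [-3.142, -0.006, -0.009]
wrist_force: [-0.2, -0.8, 0.0]
finger_gap: 58.4
finger_force: 0.0
9.8 at [444.2  36.8 152.4] [-3.142 -0.006 -0.009] gap 58.4
477,379,140,-.138 -> [  29.6 -342.5   12.6] [-0.    -0.006  0.129]
```

```bash
python3 -m crank '[[68,4,-45,0,0,0,0.02],[68,8,-90,0,0,0,0.04],[68,12,-135,0,0,0,0.06],[68,16,-180,0,0,0,0.08],[68,20,-225,0,0,0,0.1],[68,24,-270,4,0,0,0.12],[68,27,-310,8,0,0,0.13],[68,30,-340,12,0,0,0.13],[68,30,-342,12,0,0,0.13],[68,30,-342,12,0,0,0.13]]'; python3 t.py 477,379,9,-.138; python3 - <<'E'
from h import *
c=optics.calibration("wrist");p,d=optics.camera("wrist");cv2.imwrite("pics/w4.png",p[:,:,::-1]);W=world(d,c)
for zt in(30,40,45):
    m=((d>0)&(W[...,2]>zt)&(W[...,2]<56)&(abs(W[...,1]-380)<45)&(W[...,0]<570)).astype(np.uint8);m[270:]*=1;n,l,s,ce=cv2.connectedComponentsWithStats(m);i=1+np.argmax(s[1:,4])
    print(zt,s[i],cv2.minAreaRect(W[l==i][:,:2].astype(np.float32)),W[l==i].mean(0))
E
```

```text
clock: 10.75
eef_pos: [475.4, 378.6, 135.4]
eef_rot: [3.14, 0.001, -0.138]
wrist_force: [0.3, -0.1, 1.1]
finger_gap: 64.2
finger_force: 0.0
10.8 at [475.4 378.6 135.4] [ 3.14e+00  1.00e-03 -1.38e-01] gap 64.2
477,379,9,-.138 -> [  1.6  -0.8 126.4] [ 0.001  0.001 -0.   ]
30 [ 279  193   75   90 4861] ((474.84039306640625, 381.211669921875), (53.51533508300781, 53.765113830566406), 36.9483642578125) [478.83168171 380.74423696  41.80299821]
40 [ 285  212   62   68 3158] ((474.7481994628906, 380.9508056640625), (40.55385208129883, 44.74031448364258), 70.05493927001953) [475.76492192 381.21115927  45.12267094]
45 [ 294  223   46   53 1700] ((474.2552795410156, 381.1731872558594), (29.209671020507812, 34.57724380493164), 82.24785614013672) [473.96108077 381.55991014  47.23206275]
```

View pics/w4.png

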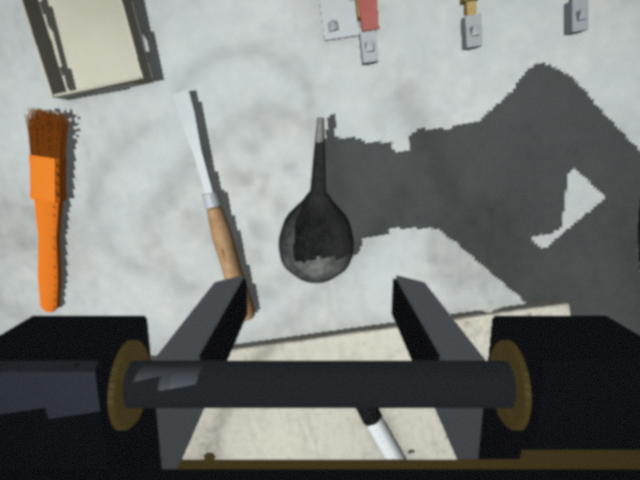

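The blower is upright in view, bulb at (317,245), nozzle straight up the picture, and the left finger clears the chisel. Grasp.

```bash
python3 -m crank '[[68,0,-2,40,0,0,0],[68,0,-2,80,0,0,0],[68,0,-2,110,0,0,0],[68,0,-2,126,0,0,0],[68,0,-2,126,0,0,0],[0,0,-2,126,0,0,0],[0,0,-2,126,0,0,0],[0,0,-2,126,0,0,0],[0,0,-2,126,0,0,0],[0,0,-2,126,0,0,0]]' 25; python3 -m crank '[[0,0,0,-30,0,0,0],[0,0,0,-70,0,0,0],[0,0,0,-110,0,0,0],[0,0,0,-130,0,0,0]]'; python3 t.py 456,-113,140,0
```

```text
clock: 11.8
eef_pos: [476.5, 380.8, 11.5]
eef_rot: [-3.141, -0.001, -0.139]
wrist_force: [-1.9, -1.3, 7.1]
finger_gap: 38.3
finger_force: 24.8
clock: 12.2
eef_pos: [476.9, 381.1, 144.5]
eef_rot: [-3.138, -0.003, -0.139]
wrist_force: [-0.3, 0.4, 0.2]
finger_gap: 37.6
finger_force: 24.8
12.2 at [476.9 381.1 144.5] [-3.138e+00 -3.000e-03 -1.390e-01] gap 37.6
456,-113,140,0 -> [ 47.8 492.3   3.1] [-0.003 -0.004 -0.139]
```

```bash
python3 -m crank '[[0,5,45,0,0,0,-0.02],[0,10,92,0,0,0,-0.04],[0,14,140,0,0,0,-0.06],[0,19,188,0,0,0,-0.08],[0,23,236,0,0,0,-0.1],[0,28,284,0,0,0,-0.12],[0,33,332,0,0,0,-0.14],[0,37,380,0,0,0,-0.14],[0,42,428,0,0,0,-0.14],[0,46,470,0,0,0,-0.14]]';python3 -m crank '[[0,2,22,0,0,0,0],[0,2,22,0,0,0,0],[0,2,22,0,0,0,0],[0,2,22,0,0,0,0]]'; python3 t.py 457,-113,24,0; python3 - <<'E'
from h import *
p,d=optics.camera("wrist");cv2.imwrite("pics/w5.png",p[:,:,::-1])
E
```

```text
clock: 13.2
eef_pos: [456.1, -93.5, 140.9]
eef_rot: [3.141, -0.001, 0.0]
wrist_force: [0.1, -0.3, -0.6]
finger_gap: 37.7
finger_force: 24.8
clock: 13.6
eef_pos: [458.5, -112.4, 140.5]
eef_rot: [-3.142, -0.0, 0.002]
wrist_force: [-0.7, 0.3, -1.1]
finger_gap: 37.9
finger_force: 24.8
13.6 at [ 458.5 -112.4  140.5] [-3.142e+00 -0.000e+00  2.000e-03] gap 37.9
457,-113,24,0 -> [ -1.5   0.6 116.5] [-0.    -0.     0.002]
```

View pics/w5.png

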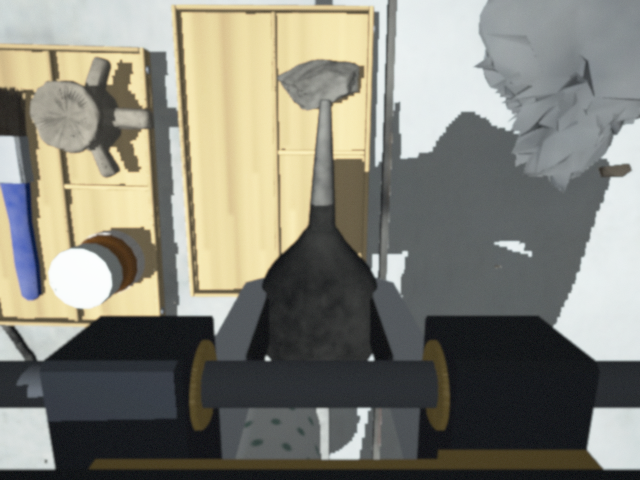

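The blower hangs over the bay (column 320), nozzle pointing forward short of the rock at (320,85). The jar is upright in its bay at (90,275). Lower.

```bash
python3 -m crank '[[0,-2,0,40,0,0,0],[0,-2,0,75,0,0,0],[0,-2,0,98,0,0,0],[0,-2,0,112,0,0,0],[0,-2,0,117,0,0,0],[0,-2,0,117,0,0,0],[58,-2,0,117,0,0,0],[58,-2,0,117,0,0,0],[58,-2,0,117,0,0,0],[58,-2,0,117,0,0,0]]'; python3 -m crank '[[58,0,0,-30,0,0,0],[58,0,0,-70,0,0,0],[58,0,0,-110,0,0,0],[58,0,0,-125,0,0,0]]'; python3 t.py 502,448,150,.07
```

```text
clock: 14.65
eef_pos: [456.6, -113.2, 23.6]
eef_rot: [3.141, -0.0, 0.001]
wrist_force: [-0.1, -0.7, -0.3]
finger_gap: 54.3
finger_force: 0.0
clock: 15.05
eef_pos: [457.6, -113.6, 152.2]
eef_rot: [3.14, -0.005, 0.001]
wrist_force: [0.2, 0.7, -0.5]
finger_gap: 54.3
finger_force: 0.0
15.1 at [ 457.6 -113.6  152.2] [ 3.14e+00 -5.00e-03  1.00e-03] gap 54.3
502,448,150,.07 -> [  44.9 -561.6    1.5] [ 0.002 -0.005 -0.069]
```

```bash
python3 -m crank '[[45,3,-45,0,0,0,-0.01],[45,7,-92,0,0,0,-0.02],[45,11,-140,0,0,0,-0.03],[45,15,-188,0,0,0,-0.04],[45,19,-236,0,0,0,-0.05],[45,23,-284,0,0,0,-0.06],[45,27,-332,0,0,0,-0.07],[45,31,-380,0,0,0,-0.07],[45,34,-428,0,0,0,-0.07],[45,38,-470,0,0,0,-0.07]]';python3 -m crank '[[45,4,-46,0,0,0,0],[45,7,-91,0,0,0,0],[45,7,-91,10,0,0,0],[45,7,-91,10,0,0,0]]'; python3 t.py 502,448,4,.07; python3 - <<'E'
from h import *
c=optics.calibration("wrist");p,d=optics.camera("wrist");cv2.imwrite("pics/w6.png",p[:,:,::-1]);W=world(d,c)
Z=W[...,2];m=((d>0)&(Z>3)&(Z<25)&(abs(W[...,1]-448)<30)&(W[...,0]>400)&(W[...,0]<600)).astype(np.uint8)
n,l,s,ce=cv2.connectedComponentsWithStats(m);i=1+np.argmax(s[1:,4]);P=W[l==i]
print(s[i],cv2.minAreaRect(P[:,:2].astype(np.float32)))
for x in range(420,600,15):
    q=P[abs(P[:,0]-x)<5]
    if len(q):print(x,np.round([q[:,1].min(),q[:,1].max(),q[:,2].max()],1))
E
```

```text
clock: 16.05
eef_pos: [493.7, 359.1, 148.4]
eef_rot: [-3.142, 0.0, 0.071]
wrist_force: [1.5, -0.1, 1.4]
finger_gap: 42.2
finger_force: 0.0
clock: 16.45
eef_pos: [493.7, 448.0, 136.3]
eef_rot: [3.14, 0.003, 0.072]
wrist_force: [0.3, -0.1, -0.3]
finger_gap: 42.3
finger_force: 0.0
16.4 at [493.7 448.  136.3] [3.14e+00 3.00e-03 7.20e-02] gap 42.3
502,448,4,.07 -> [  8.6   0.3 132.3] [0.002 0.003 0.002]
[ 307  101   23  232 3630] ((503.2962646484375, 449.93902587890625), (167.635986328125, 16.07189178466797), 4.341725826263428)
420 [435.8 451.2  18.2]
435 [436.4 452.6  18.6]
450 [438.3 453.3  18.3]
465 [440.2 454.3  17.6]
480 [441.4 456.   17.9]
495 [442.5 456.7  17.5]
510 [445.4 457.3  16. ]
525 [449.8 455.5  12.4]
540 [450.9 457.2  13. ]
555 [451.8 459.7  12.4]
570 [451.7 462.7  12.1]
585 [452.8 463.6  11.5]
```

View pics/w6.png

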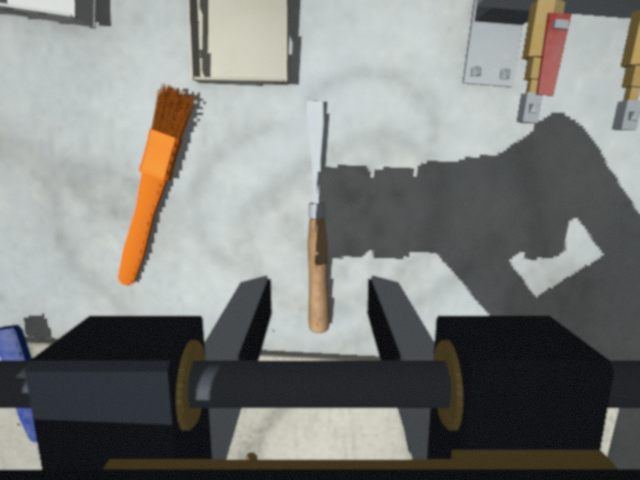

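The chisel is centred between the fingers, handle (317,270), blade tip (316,103). Grasp at (503,450).

```bash
python3 -m crank '[[45,5,-1,40,0,0,-0.01],[45,9,-1,80,0,0,-0.01],[45,9,-1,115,0,0,-0.01],[45,9,-1,132,0,0,-0.01],[45,9,-1,132,0,0,-0.01],[0,9,-1,132,0,0,-0.01],[0,9,-1,132,0,0,-0.01],[0,9,-1,132,0,0,-0.01],[0,9,-1,132,0,0,-0.01],[0,9,-1,132,0,0,-0.01]]' 30; python3 -m crank '[[0,0,0,-30,0,0,0],[0,0,0,-70,0,0,0],[0,0,0,-110,0,0,0],[0,0,0,-130,0,0,0]]'; python3 t.py 513,-50,135,0
```

```text
clock: 17.5
eef_pos: [503.9, 449.9, 7.5]
eef_rot: [-3.141, -0.001, 0.081]
wrist_force: [-0.7, -1.0, 6.8]
finger_gap: 12.6
finger_force: 30.0
clock: 17.9
eef_pos: [504.3, 450.3, 140.6]
eef_rot: [-3.139, -0.004, 0.081]
wrist_force: [-0.4, 0.5, -1.1]
finger_gap: 12.5
finger_force: 30.0
17.9 at [504.3 450.3 140.6] [-3.139 -0.004  0.081] gap 12.5
513,-50,135,0 -> [-31.7 499.4   4.3] [-0.003 -0.004  0.081]
```

```bash
python3 -m crank '[[0,-3,45,-10,0,0,0.01],[0,-6,92,-10,0,0,0.02],[0,-9,140,-10,0,0,0.03],[0,-12,188,-10,0,0,0.04],[0,-15,236,-10,0,0,0.05],[0,-18,284,-10,0,0,0.06],[0,-21,332,-10,0,0,0.07],[0,-25,380,-10,0,0,0.08],[0,-29,428,-10,0,0,0.08],[0,-31,470,-10,0,0,0.08]]';python3 -m crank '[[0,0,29,10,0,0,0],[0,0,29,14,0,0,0],[0,0,29,14,0,0,0],[0,0,29,14,0,0,0]]'; python3 t.py 513,-50,17,0; python3 - <<'E'
from h import *
p,d=optics.camera("wrist");cv2.imwrite("pics/w7.png",p[:,:,::-1])
E
```

```text
clock: 18.9
eef_pos: [510.2, -23.5, 146.8]
eef_rot: [3.141, -0.0, 0.0]
wrist_force: [0.5, -0.5, 1.2]
finger_gap: 12.3
finger_force: 30.0
clock: 19.3
eef_pos: [510.7, -49.5, 132.7]
eef_rot: [-3.141, -0.0, 0.002]
wrist_force: [0.5, 0.2, 0.0]
finger_gap: 12.4
finger_force: 30.0
19.3 at [510.7 -49.5 132.7] [-3.141e+00 -0.000e+00  2.000e-03] gap 12.4
513,-50,17,0 -> [  2.3   0.5 115.7] [-0.    -0.     0.002]
```

View pics/w7.png

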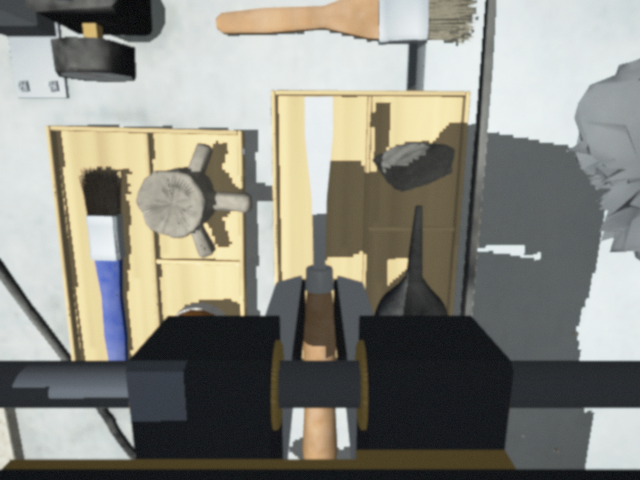

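The chisel is straight in its lane (320,200), the blower level with its nozzle clear of the rock, and the wide brush untouched. Lower.

```bash
python3 -m crank '[[0,2,0,40,0,0,0],[0,2,0,75,0,0,0],[0,2,0,98,0,0,0],[0,2,0,110,0,0,0],[0,2,0,115,0,0,0],[0,2,0,115,0,0,0],[28,2,0,115,0,0,0],[28,2,0,115,0,0,0],[28,2,0,115,0,0,0],[28,2,0,90,0,0,0]]'; python3 -m crank '[[28,0,0,-30,0,0,0],[28,0,0,-70,0,0,0],[28,-45,0,-110,0,0,0],[28,-95,0,-130,0,0,0],[28,-140,0,-150,0,0,0],[28,-150,0,-150,0,0,0],[28,-150,0,-150,0,0,0]]'; python3 - <<'E'
from h import *
c=optics.calibration("wrist");p,d=optics.camera("wrist");cv2.imwrite("pics/w8.png",p[:,:,::-1]);W=world(d,c);Z=W[...,2]
hsv=cv2.cvtColor(p,cv2.COLOR_RGB2HSV)
def rep(n,m,z0,z1,b):
    M=(m&(d>0)&(Z>z0)&(Z<z1)&(W[...,0]>b[0])&(W[...,0]<b[1])&(W[...,1]>b[2])&(W[...,1]<b[3])).astype(np.uint8)
    k,l,s,_=cv2.connectedComponentsWithStats(M)
    if k<2: print(n,"none");return
    P=W[l==1+np.argmax(s[1:,4])];print(n,len(P),cv2.minAreaRect(P[:,:2].astype(np.float32)),np.round(np.percentile(P[:,2],[5,95]),1))
A=np.ones(Z.shape,bool)
rep("chisel",A,17,45,(421,606,-75,-25));rep("blower",A,25,75,(400,600,-145,-85));rep("jar",A,58,70,(400,490,0,70));rep("brush",A,17,45,(395,580,75,125));rep("tray R",A,9,40,(380,640,-160,-8))
E
```

```text
clock: 20.35
eef_pos: [511.1, -50.0, 40.6]
eef_rot: [-3.141, 0.004, 0.001]
wrist_force: [0.3, -0.5, 0.4]
finger_gap: 26.2
finger_force: 0.0
clock: 21.05
eef_pos: [361.4, -50.5, 193.8]
eef_rot: [3.141, -0.003, 0.0]
wrist_force: [0.4, 0.1, -0.8]
finger_gap: 26.3
finger_force: 0.0
chisel 2542 ((479.3360595703125, -49.884342193603516), (15.791805267333984, 103.1584243774414), 89.80733489990234) [23.9 30.1]
blower 5480 ((474.5019836425781, -105.38272094726562), (99.36542510986328, 51.134002685546875), 14.30645751953125) [38.8 61.6]
jar 2669 ((441.44879150390625, 37.581539154052734), (39.54331970214844, 38.875083923339844), 43.20232391357422) [62.  64.6]
brush 3832 ((471.7207946777344, 99.97613525390625), (21.578298568725586, 121.42886352539062), 88.56695556640625) [19.3 27.7]
tray R 21692 ((474.42510986328125, -81.6838150024414), (120.07915496826172, 129.73736572265625), 0.021348293870687485) [12.3 29. ]
```

View pics/w8.png

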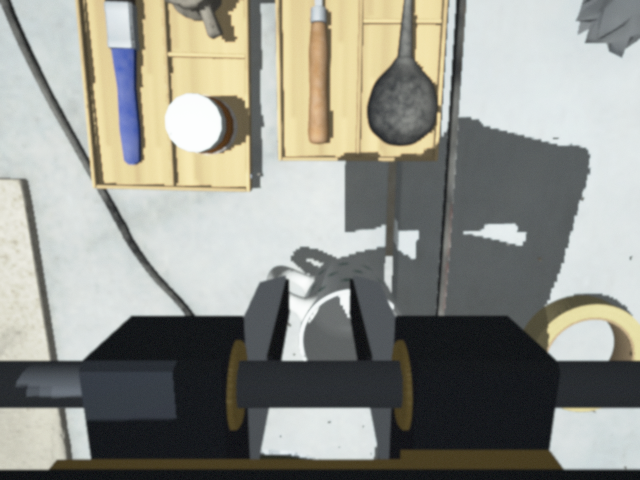

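Everything is in place: brush (125,110), jar (197,125), chisel (318,80), blower bulb (402,105), each centred. The gripper is at z 194 mm, above the mug at (345,335) and touching nothing, so I'll hand in.

```bash
python3 -c "
from cell import manip
print(manip.sign_off())"
```

```text
the job is handed in; nothing more can be done
None
```

The job is handed in after about 21 s of robot time: the last pictures and depth readings put the brush and jar in the vertebra tray and the chisel and blower in the rock tray, all within tolerance and with the wide brush unmoved; the sign-off returned no verdict.

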